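# Lock a pasta roller's shaft into its drive sleeve with the set-screw

## Robot

A 6-joint arm with a two-finger parallel gripper is mounted at the origin on a cart in front of the work surface, level with it; the furniture and walls round the work are solid. World frame = base frame: x ahead of the robot, y to its left, z up, the work surface at z = 0. Lengths are in m, angles in rad, forces in N, time in s.
With the tool pointing down it reaches from about 0.3 to 0.875 m from the base axis. Payload 6.4 kg.
Tool frame: the origin (TCP) lies at the centre of the arm's flange, where the gripper is bolted on; the fingertips stand 173 mm ahead of it and the grasp point (between the pads) lies 155 mm ahead of it; z points along the fingers, y is the line along which they close (so a half turn about z gives the same grasp; the last joint's range is limited). The gripper opens to 85 mm and grips with 20 to 120 N. Pads are 22 mm wide; open, the fingers measure 114 mm over their backs; the gripper's body (76 mm by 85 mm) begins 54 mm behind the grasp point. The pads swing forward as they close: fully open they stand 13 mm farther back than shut.
Start: joints at [-1.526, 0.181, 1.607, -0, 1.354, -0.206], TCP at [0.143, -0.557, 0.405] pointing down, gripper open.
Joint ranges: [-2.99, 2.99], [-0.89, 2.07], [0.3, 2.58], [-1.14, 4.28], [0, 2.63], [-3.12, 3.12]. Speed limits (rad/s): [2.57, 2.57, 3.01, 3.14, 3.14, 3.14].

## Interface

Orientations are given as a unit quaternion [w, x, y, z].
In Python, from station import get_obs, vision, job, silhouettes, tip_of gives the robot as it stands. The module is installed in compiled form; this text tells all that it offers.
- The arm moves only by the tool drive_tool, never from a script. Its argument "rows" is a list of rows, each a list of 7 numbers: the opening, from -1 (shut) to 1 (fully open), then the shift along the world's x, y, z in units of 0.15 m (1.0 is 0.15 m), then the turn, a rotation vector about the world's x, y, z in units of pi/4 rad (1.0 is pi/4 rad). A call has 1 to 5 rows; each row is the pose to reach, as a shift and turn from the pose commanded when the call began; what a row does not reach only later rows make up. A row lasts 1/12 s, in which the tool goes at most 41.7 mm and 7.16 degrees, less where a joint would pass 70% of its speed; a pose out of reach is approached as far as the arm can. A call with a number of a shift or a turn outside -1 to 1 is refused whole. A call with a gripper value outside its range is refused whole. The fingers move at their own pace and stop on an object; the grip force is fixed at half the most. Time passes only in rows, so rows that repeat a pose let the fingers close. It gives the time, the measured TCP pose, the force, the opening and the grip force at its end, in the units of the state.
- get_obs(): the state, without advancing time (a new reading comes with each control period).
- vision.grab_frame(name): name is "scene" or "side" or "wrist"; returns a dict with "image" (384x512x3 uint8, blue, green, red), "K" (3x3 intrinsics, pixels), "R" (3x3) and "t" (3): a world point X has camera coordinates R X + t; the wrist camera has in their place "tool_from_camera" (4x4, takes a point from camera to tool coordinates, whose origin is the TCP and whose axes are the flange's). Camera axes: x right, y down, z forward; pixel columns grow to the right and rows downward; lengths in m; the calibration is good to about 2 mm. A picture is of the moment at which its call begins: read the wrist's pose just before it. There is no depth.
- job.close_job(): hands the job in; it is judged then, once.
Trained networks look in a picture, given as the dict that the camera call returned (one of the last four; its "shot" number tells which), for a name from the list of things; names that differ only in an ending like _2 or _b are one class to them, and where a whole thing is asked for, a point or a joint stands for the part that bears it (a point fixed in the world has none). Each returns a list of dicts, best first, with "p" (0 to 1); they miss things now and then, are a little off and sometimes report something else, mostly with a low value. They report only what shows in the picture. A call takes as long as a camera call.
- silhouettes(picture, thing): "mask" (384x512 bool, what is visible of it) and "rect" ([centre column, centre row, width, height] as shares, 0 to 1, of the picture: columns of its width, rows of its height, round what is visible of it).
- tip_of(picture, thing): "at" ([column, row] as shares, 0 to 1, of the picture: columns of its width, rows of its height: a listed point, or the origin of a listed thing).
The state is a dict: "time": time; "q": joint angles; "joint_velocities": joint speeds; "tau": joint torques, N m; "ee_pos": TCP position; "ee_rot": TCP orientation; "ft_force": force on the tool from outside, world axes, zero at the start; "wrist_torque": the same for the moment, N m; "grip_width": finger opening in m; "gripper_force": force on a finger pad.
Only numpy, scipy, OpenCV 4.12 (cv2) and the standard library are available. Lean on these libraries where they do the work, as an engineer would, in place of code of your own. Each camera call takes 0.05 s, during which the arm holds its last target. There are 200 camera calls.

## Task

Couple the pasta roller to its electric drive: turn the crank until the flat on the roller shaft faces straight up, under the set-screw in the drive sleeve. Then take the T-handle hex key out of its pocket on the drive unit, fit it into the set-screw and tighten clockwise until the screw is snug on the flat, stopping as soon as it clearly stiffens and without over-tightening it. Put the key back upright in its pocket; do not disturb the mug, jar and tin beside the machine.

Things in the scene. Friction and masses are not known exactly. Their poses are not given: they have to be found in the camera images.
- machine: Pasta roller (bright metal, 100 mm deep, 130 mm high) with its white drive unit at its right, on one steel base plate 455 mm long, firm on the worktop. Origin on the worktop under the middle of the roller; x to the back, y left along the shaft, z up. Cheeks at y = -85 and +85 mm, drive sleeve from y = -105 to -145 mm, gearbox (106 mm high, 82 mm deep) from y = -150 to -246 mm.
- shaft: Steel roller shaft, 20 mm thick, one flat 12 mm wide cut 2 mm deep, seen between right cheek and sleeve. Origin on its axis, 85 mm above the machine's origin; y along it to the left; z is the flat's outward normal. Turns about y, free -1.5 to +0.9 rad from flat-up; starts 0.55 to 1.05 rad tipped towards the robot (-x). Drag 0.12 N m; stays where left. The screw pulls the last few degrees true.
- crank_grip: Round black crank handle on the shaft's left end, 20 mm thick, 56 mm long, spins freely on its pin. Origin at its middle, 65 mm from the shaft's axis and 143 mm left of the shaft's origin; y along it, parallel to the shaft. The arm is fixed to the shaft, 0.30 rad from the flat's normal towards +x: with the flat straight up the crank leans 0.30 rad past upright, to the back.
- setscrew: Swivel foot (8 mm pad) of the set-screw, hidden in the boss; origin under it, where it bears on the shaft. Moves straight down 12 mm per full clockwise turn, without turning. It starts 0.3 to 1.1 mm clear of the shaft's round; on the flat it lands after 1.2 to 1.7 rad of screw turning and is snug 0.3 to 0.7 rad later. If it meets the round instead, it binds far too early.
- screw_socket: The part of the set-screw that the key turns: upright, with a hexagon socket 16.8 mm across flats, 14 mm deep. Origin at the centre of its mouth, z up; a corner of the hexagon lies on its x axis and every 60 degrees. Runs on with under 0.1 N m; on the flat the torque climbs: 0.08 to 0.2 N m above the running torque is snug, 0.35 above it is over-tight.
- hex_key: Steel T-handle hex key, 16 mm across flats; black cross handle 76 mm long (along x), 18 mm wide, 18 mm high, its underside 68 mm above the tip. Origin at the tip (tapered over its last 4 mm), z up along the shank; a corner of the hexagon lies on its x axis. About 0.4 kg. Starts upright in the pocket; stands by itself in pocket or socket. In the socket it has 0.1 rad of play either way.
- pocket (a point): Centre of the mouth of the key's pocket, a round upright hole in the gearbox top, 106 mm above the worktop: 21 mm wide, 42 mm deep, chamfered 3 mm at the mouth.
- boss (a point): Centre of the rim of the round boss on top of the drive sleeve, in which the set-screw sits: 38 mm outside, bore 27 mm, rim 117.5 mm above the worktop, 125 mm right of the roller's middle. The screw's mouth starts 1.4 to 2.2 mm below the rim and sinks as it is tightened.
- mug_a: Striped mug, 80 mm wide, 89 mm high, origin under its middle. A bystander.
- rice_jar: Glass jar with a green lid, 95 mm wide, 141 mm high, origin under its middle. A bystander.
- tin_tuna: Low tin, 86 mm wide, 40 mm high, origin under its middle. A bystander.

How it is judged:
On the way, in this order (a step that is already met when the one before it is completed fails the run):
1. the shaft is turned until its flat faces up under the set-screw (within 0.25 rad) (angle between the z axis of shaft and the z axis of machine, either way round below 0.25 rad), for 0.2 s.
2. with the key in its socket, the set-screw is tightened onto the flat (clamping force above 25 N) (contact force between setscrew and shaft above 25 N and horizontal distance between hex_key and screw_socket below 0.004 m and z of hex_key in the frame of screw_socket below -0.007 m), for 0.1 s.
At the end, for the whole second after the job is handed in: The set-screw's foot clamps the shaft with more than 25 N, the shaft's flat faces up within 0.10 rad, and the key stands at rest in its pocket, at least 26 mm deep (contact force between setscrew and shaft above 25 N and angle between the z axis of shaft and the z axis of machine, either way round below 0.1 rad and z of hex_key in the frame of machine between 0.055 and 0.08 m and x of hex_key in the frame of machine between -0.008 and 0.008 m and y of hex_key in the frame of machine between -0.213 and -0.197 m and linear speed of hex_key below 0.02 m/s); the robot touches nothing.
It fails at once if the set-screw is over-tightened (clamping force above 200 N) (contact force between setscrew and shaft above 200 N).
It fails at once if a bystander is moved more than 30 mm (distance of any of mug_a, rice_jar, tin_tuna from where it was at the start of the episode above 0.03 m).
It also fails if it takes over 61 s, if anything falls off the work surface, if the arm or the gripper's body presses on something with over 40 N, if the wrist force passes 120 N, or if a joint passes its speed limit or range.

## Working session

There is one attempt and no reset: what is moved stays moved. The work goes in short steps, Python scripts to look and compute and a tool call to move; the robot and the scene stay as the last step left them, time stands still between calls to the robot, and variables do not carry over. Pictures are saved under pics/ and viewed, at most 10 in all, crops included, and the job is handed in when it is done.

Besides the shell and the picture viewer there is one more tool, called after ">>>" as name(argument=value, ...) on one line, values as JSON. drive_tool: Moves the arm, as the interface text tells. Shifts and turns lie within -1 to 1; 1 stands for 0.15 m of shift or pi/4 rad of turn. Its arguments: {"type":"object","properties":{"rows":{"type":"array","items":{"type":"array","items":{"type":"number"}}}},"required":["rows"]}

```bash
mkdir -p pics; cat > h.py <<'E'
import numpy as np, cv2
from scipy.spatial.transform import Rotation as Rn
from station import get_obs, vision, job, silhouettes, tip_of
def grab(n):
    o=get_obs(); f=vision.grab_frame(n)
    if n=="wrist":
        q=np.array(o["ee_rot"]); T=np.eye(4); T[:3,:3]=Rn.from_quat(q[[1,2,3,0]]).as_matrix(); T[:3,3]=o["ee_pos"]
        W=np.linalg.inv(T@np.array(f["tool_from_camera"])); f["R"],f["t"]=W[:3,:3],W[:3,3]
    f["P"]=np.array(f["K"])@np.c_[f["R"],f["t"]]
    return f
def px(f,X):
    h=f["P"]@np.r_[X,1]; return h[:2]/h[2]
def tip(f,n):
    r=tip_of(f,n); return (np.array(r[0]["at"])*[512,384],r[0]["p"]) if r else None
def tri(obs):  # [(f,px)]
    A=[]
    for f,p in obs:
        P=f["P"]; A+= [p[0]*P[2]-P[0],p[1]*P[2]-P[1]]
    A=np.array(A); A/=np.linalg.norm(A[:,:3],axis=1)[:,None]
    return np.linalg.lstsq(A[:,:3],-A[:,3],rcond=None)[0]
def onz(f,p,z):
    R=np.array(f["R"]);c=-R.T@f["t"]; d=R.T@np.linalg.inv(f["K"])@np.r_[p,1]; return c+d*(z-c[2])/d[2]
E
python3 - <<'E'
from h import *
o=get_obs(); print(o)
F={n:grab(n) for n in ("scene","side","wrist")}
for n,f in F.items(): cv2.imwrite(f"pics/{n}0.png",f["image"]); print(n,"cam",np.round(-np.array(f["R"]).T@f["t"],3))
for t in "machine shaft crank_grip screw_socket hex_key pocket boss mug_a rice_jar tin_tuna".split():
    r={n:tip(f,t) for n,f in F.items()}
    print(t,{n:(np.round(v[0],1),round(v[1],2)) for n,v in r.items() if v})
    g=[(F[n],v[0]) for n,v in r.items() if v and v[1]>.3]
    if len(g)>1:
        X=tri(g); print("   ",np.round(X,4),[np.round(px(f,X)-p,1) for f,p in g])
cv2.imwrite("pics/both0.png",np.vstack([F["scene"]["image"],F["side"]["image"]])[:, :])
E
```

```text
{'time': 0.0, 'q': array([-1.52629715e+00,  1.81553941e-01,  1.60803331e+00,  2.45869776e-05,
        1.35378848e+00, -2.06310120e-01]), 'joint_velocities': array([ 1.74178599e-05, -1.58357224e-04, -1.50814284e-03,  6.41406688e-04,
        3.50832155e-05, -2.49026977e-04]), 'tau': array([ 1.81745701e-03, -4.44867289e+01, -3.51332831e+01, -2.18539776e-04,
        9.15440643e-03, -2.62585473e-05]), 'ee_pos': array([ 0.1427111 , -0.55674075,  0.4037644 ]), 'ee_rot': array([-8.87649704e-04,  9.92147074e-01,  1.25073529e-01,  8.40150071e-05]), 'ft_force': array([-0.16755106,  0.62129869, -0.26793293]), 'wrist_torque': array([-0.01729512,  0.01413036, -0.00964193]), 'gripper_force': 0.0, 'grip_width': 0.08560985053426626}
scene cam [-0.424  0.377  0.762]
side cam [ 0.357 -1.371  0.643]
wrist cam [ 0.211 -0.539  0.373]
machine {'side': (array([260.5, 240.9]), 0.55)}
shaft {}
crank_grip {'scene': (array([240.3, 180.1]), 0.47), 'side': (array([250.7, 177.1]), 0.41)}
    [ 0.5115 -0.0384  0.1539] [array([0.8, 1.5]), array([ 0.9, -1.4])]
screw_socket {'scene': (array([328.3, 174. ]), 0.59), 'side': (array([247.7, 181.7]), 0.46)}
    [ 0.4405 -0.293   0.194 ] [array([ -7.5, -12.5]), array([-10.9,  13.4])]
hex_key {'scene': (array([328.9, 178.8]), 0.46)}
pocket {'scene': (array([329.1, 165.8]), 0.65), 'side': (array([267.3, 236.4]), 0.89)}
    [ 0.511  -0.3894  0.116 ] [array([0.6, 0.9]), array([ 0.9, -1.2])]
boss {'scene': (array([237. , 183.6]), 0.75)}
mug_a {'scene': (array([348.7, 172.8]), 0.73), 'side': (array([312.3, 310. ]), 0.94)}
    [ 0.5904 -0.5586  0.0026] [array([0.5, 0.6]), array([ 0.9, -1. ])]
rice_jar {'side': (array([245.1, 189.5]), 0.59)}
tin_tuna {'scene': (array([130.4, 248.7]), 0.87), 'side': (array([251.3, 180.4]), 0.59)}
    [ 0.552   0.3317 -0.0038] [array([-0.2, -0.3]), array([-0.1,  0.2])]
```

View pics/scene0.png

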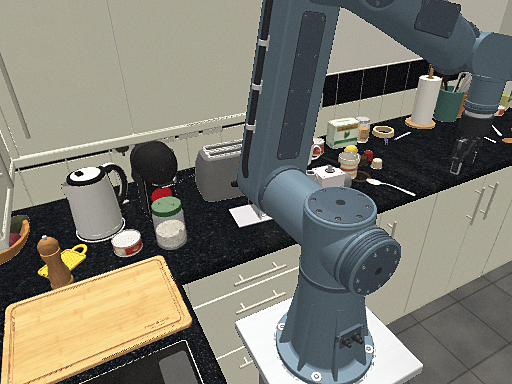

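View pics/side0.png

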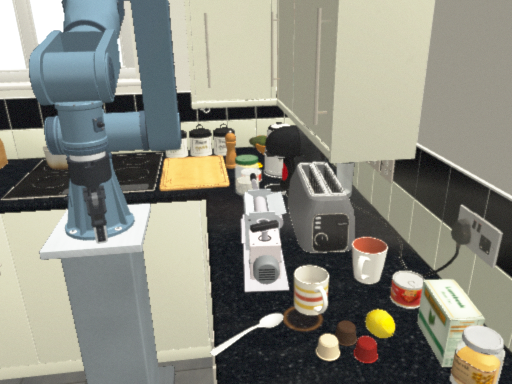

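Scene view: the arm hides the machine. Side view: the machine runs along y, with the key's black handle at about (265,226) and the crank at about (255,183). The jar is behind the crank at (248,175), the toaster is to the machine's +x side, and the mug is at (312,290). Next I move over it.

>>> drive_tool(rows=[[1,1,1,0.3,0,0,-0.32],[1,1,1,0.3,0,0,-0.32],[1,1,1,0.3,0,0,-0.32],[1,1,1,0.3,0,0,-0.32],[1,1,1,0.3,0,0,-0.32]])

```text
time: 2.07
ee_pos: [0.2873, -0.4118, 0.4483]
ee_rot: [0.0, 1.0, -0.001, 0.0]
ft_force: [1.5, -0.5, -0.6]
grip_width: 0.0852
gripper_force: 0.0
```

>>> drive_tool(rows=[[1,0.9,0.6,0,0,0,0],[1,0.9,0.6,0,0,0,0],[1,0.9,0.6,0,0,0,0],[1,0.9,0.6,0,0,0,0],[1,0.9,0.6,0,0,0,0]])

```text
time: 2.48
ee_pos: [0.4255, -0.3193, 0.4481]
ee_rot: [-0.001, 1.0, 0.003, 0.001]
ft_force: [-0.3, 0.5, 0.2]
grip_width: 0.0853
gripper_force: 0.0
```

```bash
cat > look.py <<'E'
import sys
from h import *
tag=sys.argv[1]; o=get_obs(); print(o["time"],o["ee_pos"],o["ee_rot"])
F={n:grab(n) for n in ("scene","side","wrist")}
for n,f in F.items(): cv2.imwrite(f"pics/{n}_{tag}.png",f["image"])
for t in sys.argv[2:]:
    r={n:tip(f,t) for n,f in F.items()}
    print(t,{n:(np.round(v[0],1),round(v[1],2)) for n,v in r.items() if v})
    g=[(F[n],v[0]) for n,v in r.items() if v and v[1]>.3]
    if len(g)>1:
        X=tri(g); print("   ",np.round(X,4),[np.round(px(f,X)-p,1) for f,p in g])
E
python3 look.py a machine shaft crank_grip screw_socket hex_key pocket boss mug_a rice_jar
```

```text
2.4833 [ 0.42553346 -0.31927701  0.44810278] [-5.85507632e-04  9.99995225e-01  2.73827899e-03  1.30695820e-03]
machine {'side': (array([261.4, 240.1]), 0.83), 'wrist': (array([148.3,  78.7]), 0.72)}
    [ 0.5225 -0.1732 -0.0154] [array([-0.1,  0. ]), array([ 0. , -0.2])]
shaft {}
crank_grip {}
screw_socket {'wrist': (array([460. ,  15.1]), 0.72)}
hex_key {'scene': (array([326.4, 184.1]), 0.64), 'wrist': (array([319.8,  93.7]), 0.96)}
    [ 0.5048 -0.381   0.0487] [array([ 0.9, -0. ]), array([-2.5, -1.9])]
pocket {'scene': (array([330. , 168.4]), 0.56), 'side': (array([263.9, 235.1]), 0.81), 'wrist': (array([330.6,  88.8]), 0.59)}
    [ 0.5027 -0.3832  0.1143] [array([-0.3,  0.1]), array([ 0.8, -0.1]), array([0.8, 3.1])]
boss {'scene': (array([311. , 168.8]), 0.95), 'side': (array([260.2, 220.8]), 0.81), 'wrist': (array([240.5,  85. ]), 0.85)}
    [ 0.5063 -0.305   0.1247] [array([0.1, 1.9]), array([ 1.5, -2.4]), array([4.1, 2. ])]
mug_a {'scene': (array([352. , 171.2]), 0.89), 'side': (array([311.3, 313.3]), 0.92), 'wrist': (array([459.9,  16.2]), 0.83)}
    [ 0.5872 -0.5642  0.0021] [array([-1.2,  2.3]), array([ 1.2, -2.5]), array([10.2,  3.7])]
rice_jar {'scene': (array([174.8, 244.8]), 0.81), 'side': (array([245.7, 188.7]), 0.6)}
    [0.5092 0.2057 0.0034] [array([-1.6, -2.7]), array([-1.5,  2. ])]
```

View pics/wrist_a.png

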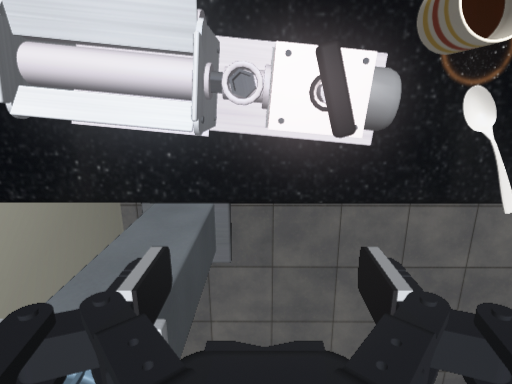

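Wrist view: key handle at about (338,90), pocket at (322,92) and boss at (242,84). The plate tilts slightly, about 0.05 rad of yaw. Now to the crank end.

>>> drive_tool(rows=[[-1,0,0.99,0,0,0,0],[-1,0,0.99,0,0,0,0],[-1,0,0.99,0,0,0,0],[-1,0,0.99,0,0,0,0]])

```text
time: 4.32
ee_pos: [0.421, -0.1717, 0.4476]
ee_rot: [-0.001, 1.0, 0.0, -0.0]
ft_force: [0.6, 0.5, -0.2]
grip_width: 0.0388
gripper_force: 0.0
```

```bash
python3 look.py b machine shaft crank_grip hex_key pocket boss rice_jar
```

```text
4.3167 [ 0.42097516 -0.17171049  0.44763685] [-7.33056093e-04  9.99999709e-01  2.03852431e-04 -5.19798443e-05]
machine {'scene': (array([277.7, 207.1]), 0.7), 'side': (array([261.9, 239. ]), 0.68), 'wrist': (array([268.8,  76.7]), 0.63)}
    [ 0.5238 -0.1808 -0.0038] [array([-0.5,  1. ]), array([ 0.1, -1. ]), array([ 3.1, -0.3])]
shaft {}
crank_grip {'scene': (array([239.5, 179.8]), 0.37), 'side': (array([254.3, 178.2]), 0.55), 'wrist': (array([91.2, 72.7]), 0.82)}
    [ 0.5191 -0.0381  0.1505] [array([0.5, 1.7]), array([-0.4, -1.7]), array([ 3.2, -6.2])]
hex_key {'scene': (array([326.9, 179.5]), 0.63), 'side': (array([244.2, 192.9]), 0.64), 'wrist': (array([408.8,  80. ]), 0.43)}
    [ 0.4653 -0.2935  0.1614] [array([-11.1, -12.4]), array([ 2. , 12.7]), array([ 8.1, 58.2])]
pocket {'scene': (array([328. , 170.4]), 0.58), 'side': (array([263.9, 237.4]), 0.57), 'wrist': (array([490.5,  90.2]), 0.88)}
    [ 0.5033 -0.3799  0.1067] [array([0.7, 0.1]), array([ 0.9, -0.5]), array([-2.5,  0.8])]
boss {'scene': (array([311.1, 169. ]), 0.7), 'side': (array([261.2, 222.1]), 0.63), 'wrist': (array([408.6,  84.7]), 0.59)}
    [ 0.5075 -0.3054  0.1204] [array([-0.2,  2.6]), array([ 1. , -2.3]), array([6.8, 0.5])]
rice_jar {'scene': (array([174.3, 242.5]), 0.67), 'side': (array([246.9, 190.1]), 0.75)}
    [0.5162 0.2032 0.0016] [array([-0.9, -1.5]), array([-0.8,  1.1])]
```

View pics/wrist_b.png

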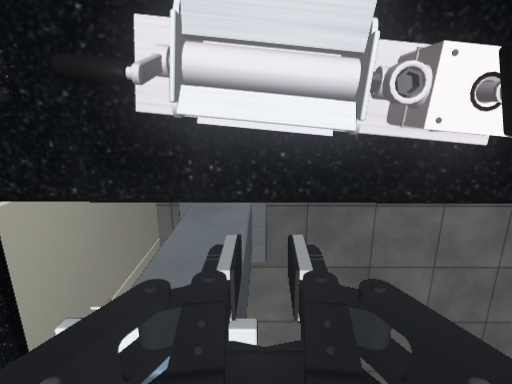

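Wrist view b: the crank grip is at about (90,68), with its arm running (132,72) to (165,60). The boss is at (410,83) and the pocket at (490,92). I'll refine the machine pose from the wrist views with the known heights as a check.

```bash
python3 - <<'E'
from h import *
f=grab("wrist")
import copy
def fake(ee,q):
    g=dict(f); T=np.eye(4); q=np.array(q); T[:3,:3]=Rn.from_quat(q[[1,2,3,0]]).as_matrix(); T[:3,3]=ee
    W=np.linalg.inv(T@np.array(f["tool_from_camera"])); g["R"],g["t"]=W[:3,:3],W[:3,3]; g["P"]=np.array(f["K"])@np.c_[g["R"],g["t"]]; return g
a=fake([0.42553346,-0.31927701,0.44810278],[-5.85507632e-04,9.99995225e-01,2.73827899e-03,1.30695820e-03])
b=fake([0.42097516,-0.17171049,0.44763685],[-7.33056093e-04,9.99999709e-01,2.03852431e-04,-5.19798443e-05])
print(np.round(f["tool_from_camera"],3), f["K"][0])
print("boss net",tri([(a,(240.5,85)),(b,(408.6,84.7))]),"eye",tri([(a,(242,84)),(b,(410,83))]))
for g,p in((a,(242,84)),(b,(410,83)),(a,(240.5,85)),(b,(408.6,84.7))): print(" boss z",onz(g,p,.1175))
print("pocket b",onz(b,(490.5,90.2),.106), "a",onz(a,(322,92),.106),tri([(a,(322,92)),(b,(490,92))]))
print("crank",onz(b,(91,70),.14),onz(b,(91,70),.148))
s=silhouettes(f,"crank_grip")
if s:
    m=s[0]["mask"]; ys,xs=np.nonzero(m); print(s[0]["p"],xs.mean(),ys.mean(),xs.min(),xs.max(),ys.min(),ys.max(),m.sum())
    for z in(.138,.145): print(onz(b,(xs.mean(),ys.mean()),z))
E
```

```text
[[-0.    -0.96  -0.279  0.071]
 [ 1.    -0.001  0.     0.   ]
 [-0.001 -0.279  0.96   0.031]
 [ 0.     0.     0.     1.   ]] [316.29910401   0.         264.292268  ]
boss net [ 0.50938938 -0.2977214   0.12297817] eye [ 0.51054508 -0.29903368  0.12241568]
 boss z [ 0.5130995  -0.29874422  0.1175    ]
 boss z [ 0.5085348 -0.3014633  0.1175   ]
 boss z [ 0.51224527 -0.29738785  0.1175    ]
 boss z [ 0.50709999 -0.30039726  0.1175    ]
pocket b [ 0.50282603 -0.3822488   0.106     ] a [ 0.50702541 -0.37272679  0.106     ] [ 0.50357877 -0.3698672   0.12324904]
crank [ 0.51734689 -0.02996349  0.14      ] [ 0.51661129 -0.0340697   0.148     ]
0.95 85.04181540030596 69.44824069352372 46 124 54 85 1961
[ 0.5179556  -0.02409995  0.138     ]
[ 0.51730126 -0.02781456  0.145     ]
```

>>> drive_tool(rows=[[-1,0.29,0.97,-0.4,0,0,0],[-1,0.29,0.97,-0.4,0,0,0],[-1,0.29,0.97,-0.4,0,0,0],[-1,0.29,0.97,-0.9,0,0,0],[-1,0.29,0.97,-0.9,0,0,0]])

```text
time: 6.03
ee_pos: [0.4645, -0.0321, 0.325]
ee_rot: [0.001, 1.0, 0.001, 0.002]
ft_force: [0.5, -0.2, -0.6]
grip_width: -0.0002
gripper_force: 0.0
```

>>> drive_tool(rows=[[-1,0,0,0,0,0,0],[-1,0,0,0,0,0,0]])

```text
time: 6.2
ee_pos: [0.4629, -0.0329, 0.3228]
ee_rot: [-0.001, 1.0, 0.001, -0.002]
ft_force: [0.3, -0.2, 0.4]
grip_width: -0.0002
gripper_force: 0.0
```

```bash
python3 - <<'E'
from h import *
o=get_obs(); print(o["time"],o["ee_pos"],o["q"],o["ft_force"])
f=grab("side");w=grab("wrist")
im=f["image"][130:260,190:320]; cv2.imwrite("pics/c.png",np.hstack([cv2.resize(im,(400,400),interpolation=cv2.INTER_CUBIC),cv2.resize(w["image"],None,fx=400/384,fy=400/384)[:,60:460]]))
for g in(f,w): print(tip(g,"crank_grip"))
E
```

```text
6.2 [ 0.46291843 -0.0329031   0.32282559] [-3.27510279e-01  2.65417925e-02  1.95339519e+00 -2.95222956e-04
  1.16683259e+00  1.24181896e+00] [ 0.25731999 -0.19650347  0.39389954]
(array([253.5936, 181.5936]), 0.38)
(array([264.8064, 140.8128]), 0.74)
```

View pics/c.png

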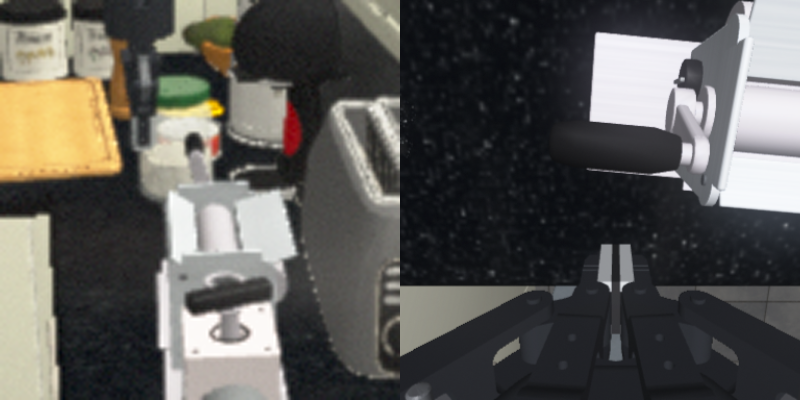

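Left half: the crank leans towards the robot. Right half: the grip is at about (617,147) in the crop, with the shut fingers at (615,250) in front of it. Now I push it part-way.

>>> drive_tool(rows=[[-1,0,0.02,-0.07,0,0,0],[-1,0.12,0.02,-0.07,0,0,0],[-1,0.24,0.02,-0.07,0,0,0],[-1,0.34,0.02,-0.07,0,0,0],[-1,0.34,0.02,-0.07,0,0,0]])

```text
time: 6.82
ee_pos: [0.5165, -0.0316, 0.3147]
ee_rot: [0.0, 1.0, -0.001, 0.002]
ft_force: [-0.2, -0.4, 0.3]
grip_width: 0.0003
gripper_force: 0.0
```

```bash
python3 - <<'E'
from h import *
o=get_obs(); print(o["time"],o["ee_pos"],o["q"],o["ft_force"])
f=grab("side");w=grab("wrist")
cv2.imwrite("pics/d.png",w["image"])
for g in(f,w): print(tip(g,"crank_grip"),tip(g,"machine"))
m=silhouettes(w,"crank_grip")[0]["mask"]; ys,xs=np.nonzero(m); c=(xs.mean(),ys.mean()); print(c,xs.min(),xs.max(),ys.min(),ys.max())
for z in(.14,.147): print(onz(w,c,z),onz(w,(xs.mean(),ys.min()),z),onz(w,(xs.mean(),ys.max()),z))
E
```

```text
6.8167 [ 0.51651223 -0.03157279  0.31472582] [-2.90721580e-01  1.54380803e-01  1.83251531e+00  5.27911212e-05
  1.15148902e+00  1.28153296e+00] [-0.1981027  -0.39302773  0.32758188]
(array([262.4   , 181.9008]), 0.4) None
(array([273.92 , 201.984]), 0.57) (array([424.2944, 173.6064]), 0.7)
(np.float64(275.07548799447227), np.float64(199.10174468820176)) 209 342 172 225
[ 0.54271196 -0.03664997  0.14      ] [ 0.55579147 -0.0365466   0.14      ] [ 0.52959162 -0.03675367  0.14      ]
[ 0.5448498  -0.03639735  0.147     ] [ 0.55728962 -0.03629904  0.147     ] [ 0.53237116 -0.03649598  0.147     ]
```

View pics/d.png

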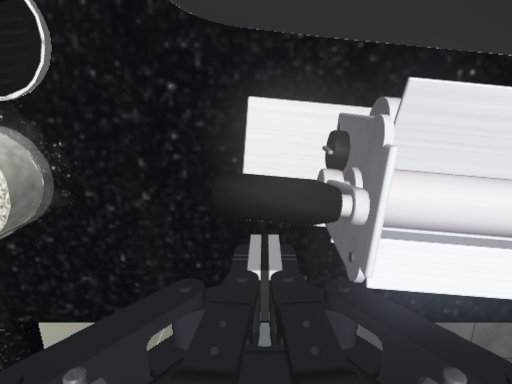

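Wrist view d: the grip is at (275,200), about x=0.545, and the crank now leans slightly to the back. I'll back off and check the flat and socket from above the boss.

>>> drive_tool(rows=[[-1,-0.3,0,0.1,0,0,0],[-1,-0.53,-0.15,0.3,0,0,0],[-1,-0.53,-0.4,0.3,0,0,0],[-1,-0.53,-0.7,0.3,0,0,0],[-1,-0.53,-0.95,0.3,0,0,0]])

```text
time: 7.58
ee_pos: [0.4342, -0.1717, 0.3605]
ee_rot: [0.001, 1.0, 0.0, 0.001]
ft_force: [1.3, 0.5, -0.7]
grip_width: 0.0001
gripper_force: 0.0
```

>>> drive_tool(rows=[[-1,0,-0.3,0,0,0,0],[-1,0,-0.6,0,0,0,0],[-1,0,-0.85,0,0,0,0],[-1,0,-0.85,0,0,0,0],[-1,0,-0.85,0,0,0,0]])

```text
time: 8.0
ee_pos: [0.4344, -0.3003, 0.3589]
ee_rot: [-0.0, 1.0, -0.002, -0.0]
ft_force: [-0.5, -0.1, -0.4]
grip_width: -0.0004
gripper_force: 0.0
```

```bash
python3 - <<'E'
from h import *
o=get_obs(); print(o["time"],o["ee_pos"],o["ee_rot"],o["q"],o["ft_force"])
w=grab("wrist")
cv2.imwrite("pics/e0.png",w["image"]); np.save("e_P.npy",w["P"])
for t in("boss","pocket","screw_socket","shaft","hex_key"): 
    p=tip(w,t); print(t,p,p and onz(w,p[0],.106 if t=="pocket" else .1155))
p=px(w,[.508,-.301,.1175]); print(p)
x0,y0=int(p[0])-110,max(0,int(p[1])-70)
c=w["image"][y0:y0+150,x0:x0+200]; print(x0,y0); cv2.imwrite("pics/e.png",cv2.resize(c,None,fx=4,fy=4,interpolation=cv2.INTER_CUBIC))
E
```

```text
8.0 [ 0.43441868 -0.30026702  0.3588964 ] [-7.17789296e-06  9.99997636e-01 -2.17418826e-03 -6.44418200e-06] [-8.29750954e-01  1.23016022e-01  1.76970555e+00  2.36541567e-07
  1.24889037e+00  7.45393678e-01] [-0.47000679 -0.05243082 -0.4314617 ]
boss (array([263.8848,  93.312 ]), 0.73) [ 0.5109707  -0.30057364  0.1155    ]
pocket (array([388.1984, 104.2176]), 0.68) [ 0.50381594 -0.38428761  0.106     ]
screw_socket (array([263.9872,  94.1184]), 0.85) [ 0.5104791  -0.30063656  0.1155    ]
shaft (array([141.2096,  85.5936]), 0.59) [ 0.51601247 -0.22275053  0.1155    ]
hex_key (array([365.1072, 103.4112]), 0.59) [ 0.50445529 -0.36576785  0.1155    ]
[264.57779072  98.12757214]
154 28
```

View pics/e.png

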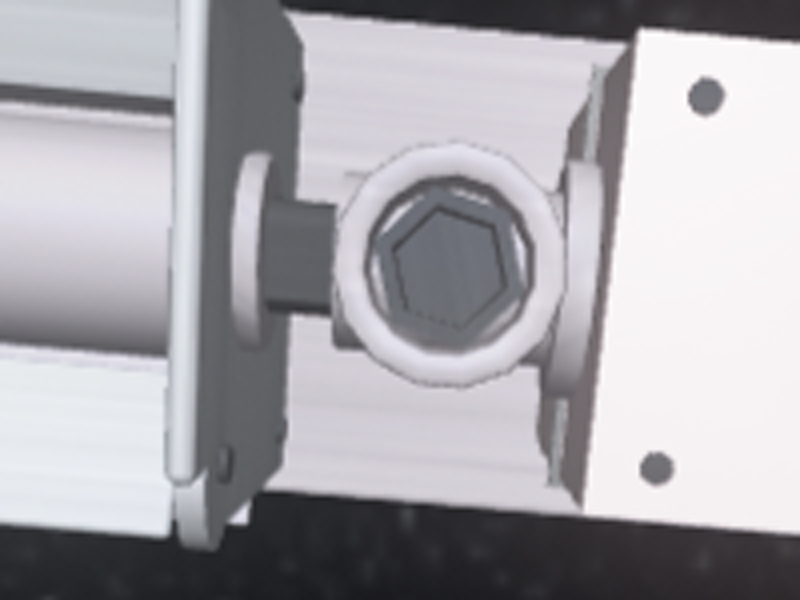

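Close-up e: the socket hexagon is centred at about (450,268) in the crop, with corners at (495,225), (393,252) and (460,328), so its world angle is about 13° mod 60. The shaft stub is at columns 265–335, rows 198–312. I'll read its brightness profile for the flat's edges.

```bash
python3 - <<'E'
import cv2,numpy as np
im=cv2.cvtColor(cv2.imread("pics/e0.png"),cv2.COLOR_BGR2GRAY)
for r in range(74,110): print(r,im[r,221:238])
E
```

```text
74 [ 93  91  92  96  99  99 114 173 207 207 207 207 207 206 206 206 206]
75 [ 93  91  92  95  99 100 121 188 208 209 208 209 208 208 208 208 208]
76 [ 92  90  89  92  98  99 122 189 209 209 209 209 209 209 209 209 209]
77 [ 92  88  84  86  96  96 115 173 192 196 197 203 203 200 203 211 211]
78 [ 93  93  92  91  90  92  95 108 114 132 139 161 160 154 161 189 191]
79 [ 96  98  98  97  96  96  95  95  94  94  94  92  91  91  90  90 106]
80 [100 101 100 100 100  99  99  99  99  98  98  98  97  97  96  96 113]
81 [103 103 103 103 102 102 102 101 102 100 100 100 100  99 100 100 123]
82 [104 103 103 103 103 103 103 103 103 102 103 103 103 102 102 102 122]
83 [101 101 101 101 101 101 102 102 102 103 104 103 103 103 103 103 119]
84 [ 99  99  99  99  99 100 100 100 100  99 100 100 100 100 100 101 123]
85 [ 98  98  97  97  98  97  97  98  96  97  97  97  97  97  98 100 119]
86 [ 97  97  97  97  97  97  97  98  98  97  97  96  97  97  97 104 131]
87 [ 97  97  98  97  96  96  97  97  97  97  97  97  96  97  97 103 133]
88 [ 98  97  97  97  98  97  97  97  97  97  97  96  97  97  97 104 131]
89 [ 
[... 837 characters left out ...]
6  96  96  96  96  96  96 116 166]
101 [ 96  97  97  98  97  98  98  98  97  98  97  97  96  96  97 115 156]
102 [ 86  87  89  91  91  92  93  94  93  94  95  96  96  97  97 113 154]
103 [ 67  68  69  70  71  72  74  76  78  80  84  85  87  88  90 109 156]
104 [ 61  61  61  61  61  61  62  62  63  64  64  66  68  68  70  94 153]
105 [ 66  65  63  63  61  63  66  58  59  59  60  59  60  60  60  84 146]
106 [ 84  83  81  81  78 101 137 128 124 105 105 104 101  84  80  88 143]
107 [ 91  91  96  98 103 148 211 210 206 184 183 183 178 160 156 139 136]
108 [ 91  90  96  98 103 146 208 207 208 208 209 209 209 209 210 197 127]
109 [ 90  92  97  97 105 152 207 207 207 207 208 208 208 207 207 195 118]
```

The flat (rows 84.5–102.3) sits low in the shaft stub (rows 78–106), so it is tipped about −0.13 rad. Another push of about 8 mm is needed.

>>> drive_tool(rows=[[-1,0,0.3,0,0,0,0],[-1,0,0.55,0,0,0,0],[-1,0,0.8,0,0,0,0],[-1,0.1,1,0,0,0,0],[-1,0.2,1,0,0,0,0]])

```text
time: 8.72
ee_pos: [0.4645, -0.1425, 0.359]
ee_rot: [-0.001, 1.0, 0.002, -0.0]
ft_force: [0.3, -0.8, 0.5]
grip_width: 0.0001
gripper_force: 0.0
```

>>> drive_tool(rows=[[-1,0,0.25,0,0,0,0],[-1,0,0.5,0,0,0,0],[-1,0.1,0.75,-0.1,0,0,0],[-1,0.2,0.8,-0.3,0,0,0],[-1,0.2,0.8,-0.3,0,0,0]])

```text
time: 9.13
ee_pos: [0.4944, -0.0243, 0.3091]
ee_rot: [-0.001, 1.0, 0.002, -0.003]
ft_force: [-2.4, 0.1, -0.8]
grip_width: -0.0001
gripper_force: 0.0
```

>>> drive_tool(rows=[[-1,0.07,-0.04,0.03,0,0,0],[-1,0.14,-0.04,0.03,0,0,0],[-1,0.2,-0.04,0.03,0,0,0],[-1,0.2,-0.04,0.03,0,0,0],[-1,0.2,-0.04,0.03,0,0,0]])

```text
time: 9.55
ee_pos: [0.5251, -0.0341, 0.3188]
ee_rot: [0.0, 1.0, -0.0, 0.0]
ft_force: [-0.5, 1.2, -0.9]
grip_width: -0.0001
gripper_force: 0.0
```

```bash
python3 - <<'E'
from h import *
o=get_obs(); print(o["time"],o["ee_pos"],o["ft_force"])
w=grab("wrist"); cv2.imwrite("pics/f.png",w["image"])
m=silhouettes(w,"crank_grip")[0]["mask"]; ys,xs=np.nonzero(m); c=(xs.mean(),ys.mean()); print(c,xs.min(),xs.max(),ys.min(),ys.max())
for z in(.14,.147): print(onz(w,c,z))
E
```

```text
9.55 [ 0.52508069 -0.03412408  0.31881857] [-0.45900585  1.15667613 -0.92462873]
(np.float64(269.7950819672131), np.float64(203.31681280975982)) 207 333 178 228
[ 0.54866192 -0.03701353  0.14      ]
[ 0.55091208 -0.0368824   0.147     ]
```

>>> drive_tool(rows=[[-1,-0.25,0,0.05,0,0,0],[-1,-0.5,-0.15,0.27,0,0,0],[-1,-0.6,-0.4,0.27,0,0,0],[-1,-0.6,-0.7,0.27,0,0,0],[-1,-0.6,-0.98,0.27,0,0,0]])

```text
time: 10.07
ee_pos: [0.4338, -0.1711, 0.3603]
ee_rot: [0.001, 1.0, 0.0, 0.001]
ft_force: [1.1, -0.5, 0.2]
grip_width: 0.0001
gripper_force: 0.0
```

>>> drive_tool(rows=[[0.2,0,-0.3,0,0,0,0.1],[0.2,0,-0.6,0,0,0,0.2],[0.2,0,-0.8,0,0,0,0.28],[0.2,0,-1,0,0,0,0.28],[0.2,0,-1,0,0,0,0.28]])

```text
time: 10.48
ee_pos: [0.4342, -0.3254, 0.3595]
ee_rot: [0.002, 0.994, 0.107, 0.0]
ft_force: [-0.0, 1.1, 0.5]
grip_width: 0.0515
gripper_force: 0.0
```

```bash
python3 - <<'E'
from h import *
o=get_obs(); print(o["time"],o["ee_pos"],o["ee_rot"],o["ft_force"])
w=grab("wrist"); cv2.imwrite("pics/g.png",w["image"])
for t in("boss","pocket","screw_socket","hex_key"): 
    p=tip(w,t); print(t,p,p and onz(w,p[0],.106 if t=="pocket" else .1155))
# rectify top view at z=.085+.008 of shaft stub, and z=.141 of handle in world axes
def top(z,cx,cy,s,n,m):
    im=np.zeros((n,m,3),np.uint8); 
    H=np.array(w["P"])@np.array([[0,-s,cx+n/2*s],[-s,0,cy+m/2*s],[0,0,z],[0,0,1]]) # (u,v)-> x=cx+(n/2-v)s, y=cy+(m/2-u)s
    return cv2.warpPerspective(w["image"],np.linalg.inv(H),(m,n))
a=top(.0925,.512,-.2725,.0005,80,40); g=cv2.cvtColor(a,cv2.COLOR_BGR2GRAY)
for r in range(0,80): print(r,round((.512+(40-r)*.0005)*1e3,1),g[r,8:34:3])
h=top(.141,.503,-.382,.0003,380,380); b=top(.1155,.509,-.301,.0003,380,380)
cv2.imwrite("pics/g2.png",np.hstack([b,h]))
E
```

```text
10.4833 [ 0.43424639 -0.32539852  0.35945754] [1.61499471e-03 9.94236517e-01 1.07196408e-01 2.65797470e-04] [-0.01815697  1.05878804  0.54660628]
boss (array([253.184 ,  90.0096]), 0.64) [ 0.50972764 -0.30275695  0.1155    ]
pocket (array([368.9984, 129.2928]), 0.78) [ 0.50177049 -0.38582725  0.106     ]
screw_socket (array([250.3168,  87.8976]), 0.77) [ 0.51059175 -0.30071108  0.1155    ]
hex_key (array([348.5184, 122.112 ]), 0.58) [ 0.50342751 -0.36803212  0.1155    ]
0 532.0 [ 95  96  96  96  96  97  98  97 128]
1 531.5 [ 96  96  96  97  96  97  97  96 129]
2 531.0 [ 95  96  97  95  96  96  97  96 136]
3 530.5 [ 95 101 105 100  96  97  97  96 142]
4 530.0 [ 96 121 128 116  96  97  97  97 149]
5 529.5 [107 152 161 134  98  97  97  97 154]
6 529.0 [133 185 179 144  98  97  97  96 157]
7 528.5 [160 187 184 124  96  97  97  97 160]
8 528.0 [181 191 186 108  93  96  96  97 168]
9 527.5 [186 195 187  97  92  96  96  97 178]
10 527.0 [196 199 184  92  91  97  96  97 177]
11 526.5 [204 202 177  91  90  97  96  97 175]
12 526.0 [206 205 166  90  89  97  97  97 174]
13 525.5 [208 207 155  9
[... 2424 characters left out ...]
99.5 [112  94  88  90  95  96 128 207 208]
66 499.0 [108  95  88  93  96  96 130 206 207]
67 498.5 [103  94  87  95  96  96 131 206 206]
68 498.0 [ 97  92  87  97  95  96 139 208 207]
69 497.5 [ 92  90  88  96  95  96 143 209 209]
70 497.0 [ 90  89  91  96  95  96 143 209 209]
71 496.5 [ 91  92  96  96  95  96 145 209 209]
72 496.0 [ 95  96  97  97  95  95 147 208 209]
73 495.5 [ 97  96  97  96  95  95 150 208 208]
74 495.0 [ 97  96  96  96  95  95 163 208 207]
75 494.5 [ 98  96  96  96  95  96 169 208 207]
76 494.0 [ 98  97  96  96  95  96 169 209 208]
77 493.5 [ 97  97  97  96  94  97 169 208 208]
78 493.0 [ 97  97  97  97  94  96 173 207 208]
79 492.5 [ 97  97  96  97  94  95 182 207 207]
```

View pics/g2.png

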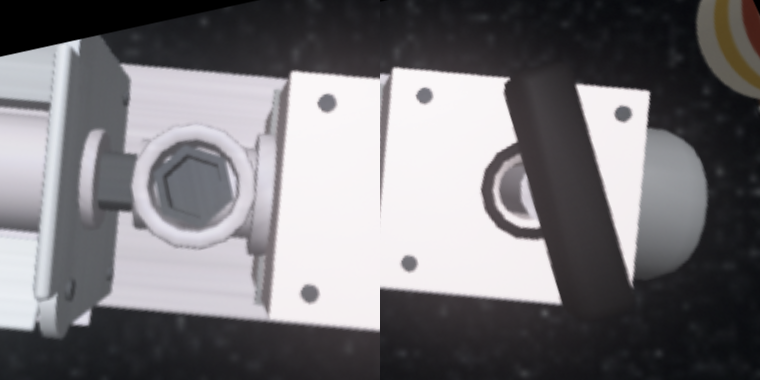

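Picture g2, left: the boss ring is centred at (193,186) with the hexagon inside, and the shaft now looks near flat-up. Right: the key handle runs (540,75) to (597,310), so its yaw is about 0.23 rad and its centre about (0.502,−0.378). Now I grasp the key.

>>> drive_tool(rows=[[0.2,0.23,-0.18,0,0,0,0.03],[0.2,0.45,-0.35,0,0,0,0.03],[0.2,0.45,-0.35,-0.15,0,0,0.03],[0.2,0.45,-0.35,-0.3,0,0,0.03],[0.2,0.45,-0.35,-0.42,0,0,0.03]])

```text
time: 11.15
ee_pos: [0.5035, -0.3714, 0.2946]
ee_rot: [-0.0, 0.993, 0.122, -0.0]
ft_force: [-0.3, 0.5, -0.7]
grip_width: 0.0508
gripper_force: 0.0
```

>>> drive_tool(rows=[[0.2,0,0,0,0,0,0]])

```text
time: 11.23
ee_pos: [0.5021, -0.3702, 0.2914]
ee_rot: [-0.003, 0.993, 0.122, -0.002]
ft_force: [-1.5, 0.6, -1.2]
grip_width: 0.0515
gripper_force: 0.0
```

```bash
python3 - <<'E'
from h import *
o=get_obs(); print(o["time"],o["ee_pos"],o["ee_rot"],o["ft_force"])
w=grab("wrist"); cv2.imwrite("pics/i.png",w["image"])
E
```

```text
11.2333 [ 0.50211696 -0.37020695  0.29138584] [-0.00335599  0.9925069   0.12211988 -0.00234983] [-1.5405666   0.58685987 -1.16468849]
```

View pics/i.png

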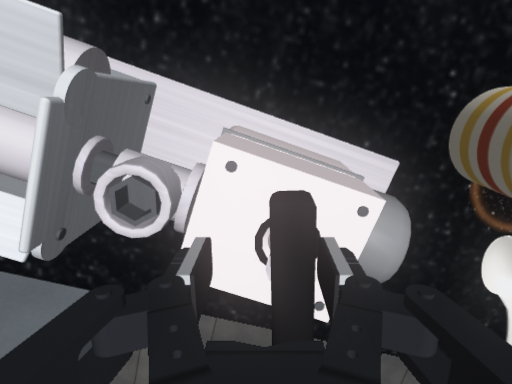

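Picture i: the handle is at column 293, with the pads' middle at about 268, so I shift about 8 mm along −y and close.

>>> drive_tool(rows=[[0.2,0.013,-0.053,0.03,0,0,0],[-0.2,0.013,-0.053,0.03,0,0,0],[-1,0.013,-0.053,0.03,0,0,0],[-1,0.013,-0.053,0.03,0,0,0],[-1,0.013,-0.053,0.03,0,0,0]])

```text
time: 11.7
ee_pos: [0.5051, -0.3812, 0.3027]
ee_rot: [0.001, 0.993, 0.121, 0.001]
ft_force: [-0.9, 0.2, 4.8]
grip_width: 0.0165
gripper_force: 58.8
```

>>> drive_tool(rows=[[-1,0,0,0,0,0,0],[-1,0,0,0,0,0,0],[-1,0,0,0,0,0,0]])

```text
time: 11.95
ee_pos: [0.5051, -0.3812, 0.3026]
ee_rot: [0.001, 0.993, 0.121, 0.001]
ft_force: [-0.8, 0.5, 6.1]
grip_width: 0.0168
gripper_force: 58.8
```

>>> drive_tool(rows=[[-0.3,0,0,-0.02,0,0,0],[-0.3,0,0,-0.05,0,0,0],[-0.3,0,0,-0.05,0,0,0],[-0.3,0,0,-0.05,0,0,0]])

```text
time: 12.28
ee_pos: [0.5045, -0.3807, 0.2922]
ee_rot: [-0.001, 0.993, 0.121, -0.0]
ft_force: [0.0, 1.0, -0.2]
grip_width: 0.0299
gripper_force: 0.0
```

>>> drive_tool(rows=[[-1,0,0,0,0,0,0],[-1,0,0,0,0,0,0],[-1,0,0,0,0,0,0],[-1,0,0,0,0,0,0]])

```text
time: 12.62
ee_pos: [0.5047, -0.3809, 0.2928]
ee_rot: [-0.0, 0.993, 0.121, -0.0]
ft_force: [-0.0, 0.6, -1.2]
grip_width: 0.0167
gripper_force: 58.9
```

```bash
python3 - <<'E'
from h import *
o=get_obs(); print(o["time"],o["ee_pos"],o["ee_rot"],o["ft_force"],o["q"])
w=grab("wrist"); cv2.imwrite("pics/j.png",w["image"])
s=silhouettes(w,"hex_key")
if s:
    m=s[0]["mask"]; ys,xs=np.nonzero(m); print(s[0]["p"],xs.min(),xs.max(),ys.min(),ys.max())
    for r in range(ys.min(),ys.min()+60,10): print(r,xs[ys==r].min(),xs[ys==r].max())
E
```

```text
12.6167 [ 0.50470191 -0.38089981  0.29280176] [-1.51693196e-04  9.92633910e-01  1.21152324e-01 -1.12629607e-04] [-7.13810352e-04  5.68930283e-01 -1.19786414e+00] [-8.33899517e-01  4.19170738e-01  1.54314922e+00 -9.49281277e-06
  1.17965046e+00  4.93999074e-01]
0.7 242 287 190 347
190 250 277
200 243 286
210 242 287
220 242 287
230 242 287
240 242 287
```

```bash
python3 - <<'E'
import cv2,numpy as np
im=cv2.cvtColor(cv2.imread("pics/j.png"),cv2.COLOR_BGR2GRAY)
print([(r,int(im[r,258:271].mean())) for r in range(178,260,2)])
print("row230",im[230,236:294]); print("row196",im[196,236:294])
g=cv2.cvtColor(cv2.imread("pics/g.png"),cv2.COLOR_BGR2GRAY)
E
```

```text
[(178, 243), (180, 243), (182, 243), (184, 243), (186, 243), (188, 236), (190, 66), (192, 66), (194, 65), (196, 66), (198, 66), (200, 66), (202, 67), (204, 66), (206, 65), (208, 65), (210, 64), (212, 63), (214, 63), (216, 62), (218, 61), (220, 60), (222, 59), (224, 58), (226, 57), (228, 57), (230, 56), (232, 55), (234, 53), (236, 52), (238, 51), (240, 50), (242, 49), (244, 49), (246, 48), (248, 47), (250, 46), (252, 45), (254, 44), (256, 43), (258, 42)]
row230 [65 66 66 65 65 63 59 59 60 60 60 59 60 60 60 60 59 59 59 59 58 58 58 57
 57 57 56 56 56 55 56 55 55 56 55 56 56 57 56 56 56 56 57 57 57 56 56 57
 57 57 55 56 58 59 60 60 60 60]
row196 [243 243 243 243 243 243 243 234  87  70  70  70  70  70  70  70  69  69
  68  68  67  68  67  67  66  66  67  66  67  66  65  65  65  65  66  65
  65  65  65  65  64  65  65  65  64  65  64  65  83 175 243 243 243 243
 243 243 243 243]
```

>>> drive_tool(rows=[[-1,0,0,0.15,0,0,0],[-1,0,0,0.3,0,0,0],[-1,0,0,0.45,0,0,0],[-1,0,0,0.55,0,0,0],[-1,0,0,0.55,0,0,0]])

```text
time: 13.13
ee_pos: [0.5054, -0.3816, 0.3792]
ee_rot: [0.002, 0.993, 0.121, 0.002]
ft_force: [1.1, -1.8, -3.8]
grip_width: 0.0171
gripper_force: 60.1
```

```bash
python3 - <<'E'
from h import *
o=get_obs(); print(o["time"],o["ee_pos"],o["ee_rot"],o["ft_force"])
w=grab("wrist"); cv2.imwrite("pics/k.png",w["image"])
for t in("boss","screw_socket"): 
    p=tip(w,t); print(t,p,p and onz(w,p[0],.1175 if t=="boss" else .1157))
q=np.array(o["ee_rot"])
s=.0002;n=200
H=w["P"]@np.array([[0,-s,.5105+n/2*s],[-s,0,-.301+n/2*s],[0,0,.1157],[0,0,1]])
b=cv2.warpPerspective(w["image"],np.linalg.inv(H),(n,n)); cv2.imwrite("pics/k2.png",cv2.resize(b,None,fx=3,fy=3))
g=cv2.cvtColor(b,cv2.COLOR_BGR2GRAY); c=cv2.HoughCircles(g,cv2.HOUGH_GRADIENT,1,100,param1=80,param2=15,minRadius=60,maxRadius=105)
print("circles",c)
E
```

```text
13.1333 [ 0.50543849 -0.38157489  0.3791778 ] [0.00247813 0.99262136 0.12121664 0.00179698] [ 1.11517361 -1.8033451  -3.7852918 ]
boss (array([156.2112, 168.6912]), 0.87) [ 0.51052369 -0.29967105  0.1175    ]
screw_socket (array([156.2112, 168.8064]), 0.78) [ 0.50993774 -0.29917582  0.1157    ]
circles [[[104.5 100.5  68.9]]]
```

View pics/k2.png

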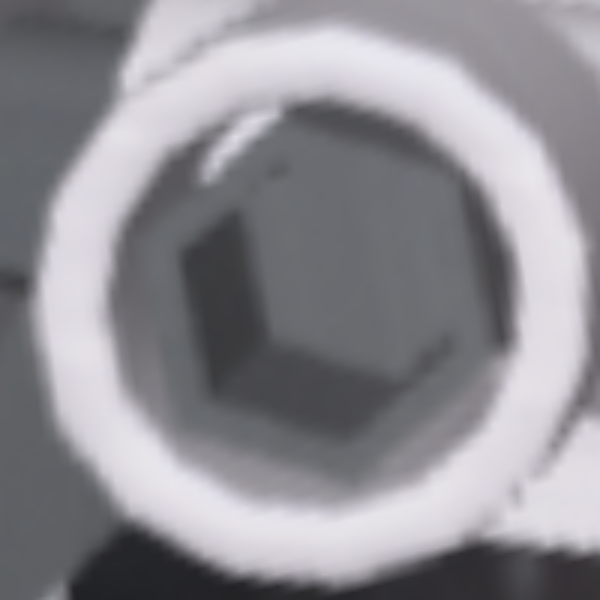

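Picture k2: the boss ring is centred at (313,305), and the hex edges lean about 13–14°, which matches the key's yaw of 13.9°. I carry the key over while turning it +60°.

>>> drive_tool(rows=[[-1,0.01,0.1,0,0,0,0.15],[-1,0.02,0.25,0,0,0,0.31],[-1,0.04,0.4,0,0,0,0.47],[-1,0.04,0.5,0,0,0,0.63],[-1,0.04,0.56,0,0,0,0.79]])

```text
time: 13.7
ee_pos: [0.5103, -0.2947, 0.3727]
ee_rot: [-0.002, 0.907, 0.421, -0.001]
ft_force: [1.0, -0.5, -3.9]
grip_width: 0.0171
gripper_force: 60.0
```

>>> drive_tool(rows=[[-1,0,0,0,0,0,0.15],[-1,0,0,0,0,0,0.3],[-1,0,0,0,0,0,0.45],[-1,0,0,0,0,0,0.55],[-1,0,0,0,0,0,0.55]])

```text
time: 14.12
ee_pos: [0.5103, -0.2965, 0.373]
ee_rot: [-0.002, 0.797, 0.603, -0.0]
ft_force: [-0.3, 0.2, -5.0]
grip_width: 0.0168
gripper_force: 60.1
```

>>> drive_tool(rows=[[-1,0,0,0,0,0,0],[-1,0,0,0,0,0,0]])

```text
time: 14.28
ee_pos: [0.5105, -0.2968, 0.3742]
ee_rot: [-0.001, 0.799, 0.601, -0.0]
ft_force: [0.2, 0.5, -4.3]
grip_width: 0.0172
gripper_force: 60.1
```

```bash
python3 - <<'E'
from h import *
o=get_obs(); R=Rn.from_quat(np.array(o["ee_rot"])[[1,2,3,0]]).as_matrix()
print(o["time"],o["ee_pos"],"yaw",np.arctan2(R[1,0],R[0,0]),"zaxis",R[:,2],o["q"],o["ft_force"],o["wrist_torque"])
print("key tip", o["ee_pos"]+R@[-.0042,0,.2288])
F={n:grab(n) for n in("scene","side","wrist")}
for n,f in F.items():
    cv2.imwrite(f"pics/l_{n}.png",f["image"]); print(n,tip(f,"hex_key"),tip(f,"boss"),"exp tip",px(f,o["ee_pos"]+R@[-.0042,0,.2288]),"exp boss",px(f,[.5105,-.3013,.1175]))
w=F["wrist"]; g=cv2.cvtColor(w["image"],cv2.COLOR_BGR2GRAY)
print([(r,int(g[r,258:271].mean())) for r in range(176,240,2)])
E
```

```text
14.2833 [ 0.51049982 -0.29678856  0.37418838] yaw 1.2901845199528248 zaxis [-0.00155441  0.00138139 -0.99999784] [-7.27445271e-01  2.43351422e-01  1.59610304e+00 -1.96932841e-06
  1.30421773e+00 -4.46833785e-01] [ 0.19432634  0.49703543 -4.29253282] [-0.04480191 -0.03153563  0.08050405]
key tip [ 0.50898101 -0.30050822  0.1453851 ]
scene (array([308.2752, 166.8096]), 0.71) (array([307.9168, 169.6896]), 0.66) exp tip [309.92632501 165.41733831] exp boss [309.40007533 172.19223428]
side (array([261.2224, 208.896 ]), 0.69) (array([259.3792, 219.9168]), 0.73) exp tip [262.37279375 210.80511011] exp boss [263.06118104 220.02213269]
wrist (array([265.7792, 212.5824]), 0.73) None exp tip [263.45619868 218.91375258] exp boss [265.78451531 206.20556155]
[(176, 198), (178, 145), (180, 117), (182, 126), (184, 225), (186, 236), (188, 222), (190, 54), (192, 53), (194, 52), (196, 52), (198, 53), (200, 54), (202, 54), (204, 54), (206, 54), (208, 56), (210, 56), (212, 55), (214, 55), (216, 54), (218, 53), (220, 52), (222, 52), (224, 51), (226, 50), (228, 50), (230, 49), (232, 48), (234, 47), (236, 47), (238, 46)]
```

>>> drive_tool(rows=[[-1,0.01,-0.005,-0.08,0,0,0],[-1,0.01,-0.005,-0.15,0,0,0],[-1,0.01,-0.005,-0.18,0,0,0],[-1,0.01,-0.005,-0.2,0,0,0],[-1,0.01,-0.005,-0.21,0,0,0]])

```text
time: 15.15
ee_pos: [0.512, -0.2976, 0.3427]
ee_rot: [-0.001, 0.798, 0.602, -0.0]
ft_force: [-0.4, 0.2, -3.4]
grip_width: 0.0172
gripper_force: 60.2
```

>>> drive_tool(rows=[[-1,0,0,-0.01,0,0,0],[-1,0,0,-0.02,0,0,0],[-1,0,0,-0.02,0,0,0]])

```text
time: 15.4
ee_pos: [0.5122, -0.298, 0.3413]
ee_rot: [0.0, 0.798, 0.602, -0.0]
ft_force: [-2.1, -1.5, -3.7]
grip_width: 0.0168
gripper_force: 60.4
```

>>> drive_tool(rows=[[-1,-0.004,-0.003,-0.01,0,0,0],[-1,-0.004,-0.003,-0.025,0,0,0],[-1,-0.004,-0.003,-0.035,0,0,0],[-1,-0.004,-0.003,-0.035,0,0,0]])

```text
time: 15.73
ee_pos: [0.5121, -0.2988, 0.3397]
ee_rot: [0.002, 0.798, 0.602, 0.0]
ft_force: [-6.8, 2.7, 17.4]
grip_width: 0.017
gripper_force: 63.0
```

>>> drive_tool(rows=[[-1,-0.005,0.001,0.02,0,0,0],[-1,-0.012,0.003,0.02,0,0,0],[-1,-0.012,0.003,0.02,0,0,0]])

```text
time: 15.98
ee_pos: [0.5104, -0.2981, 0.3402]
ee_rot: [0.002, 0.798, 0.602, 0.001]
ft_force: [1.4, -1.5, 6.0]
grip_width: 0.0171
gripper_force: 61.4
```

```bash
python3 - <<'E'
from h import *
o=get_obs(); R=Rn.from_quat(np.array(o["ee_rot"])[[1,2,3,0]]).as_matrix()
print(o["ee_pos"],"zaxis",R[:,2],o["ft_force"],o["wrist_torque"])
E
```

```text
[ 0.51044409 -0.29808952  0.34023111] zaxis [ 0.00347678 -0.002337   -0.99999123] [ 1.43745196 -1.47038789  6.03462569] [-0.15263626 -0.15955789 -0.02840717]
```

>>> drive_tool(rows=[[-1,0.001,-0.003,-0.015,0,0,0],[-1,0.001,-0.003,-0.03,0,0,0],[-1,0.001,-0.003,-0.04,0,0,0],[-1,0.001,-0.003,-0.04,0,0,0]])

```text
time: 16.32
ee_pos: [0.5102, -0.2988, 0.3326]
ee_rot: [0.001, 0.798, 0.602, -0.0]
ft_force: [0.6, -4.6, -0.0]
grip_width: 0.0167
gripper_force: 60.9
```

```bash
cat > st.py <<'E'
from h import *
o=get_obs(); R=Rn.from_quat(np.array(o["ee_rot"])[[1,2,3,0]]).as_matrix()
f=np.array(o["ft_force"]); 
print(round(o["time"],2),np.round(o["ee_pos"],4),"yaw",round(np.arctan2(R[1,0],R[0,0]),4),"zax",np.round(R[:,2],4),"F",np.round(f,2),"M",np.round(o["wrist_torque"],3),"q6",round(o["q"][5],3),"w",round(o["grip_width"],4))
E
python3 st.py
```

```text
16.32 [ 0.5102 -0.2988  0.3326] yaw 1.2925 zax [ 0.0015 -0.002  -1.    ] F [ 0.59 -4.58 -0.03] M [-1.048 -0.366  0.038] q6 -0.452 w 0.0167
```

>>> drive_tool(rows=[[-1,0,-0.005,-0.004,0,0,0],[-1,0,-0.005,-0.008,0,0,0],[-1,0,-0.005,-0.008,0,0,0]])

```text
time: 16.57
ee_pos: [0.5102, -0.2992, 0.3313]
ee_rot: [0.001, 0.798, 0.602, 0.0]
ft_force: [2.6, -5.3, -2.3]
grip_width: 0.0169
gripper_force: 60.6
```

```bash
python3 st.py
```

```text
16.57 [ 0.5102 -0.2992  0.3313] yaw 1.2925 zax [ 9.e-04 -6.e-04 -1.e+00] F [ 2.6  -5.32 -2.27] M [-0.984 -0.678 -0.026] q6 -0.453 w 0.0169
```

>>> drive_tool(rows=[[-1,0.002,-0.005,0,0,0,0],[-1,0.003,-0.01,0,0,0,0],[-1,0.003,-0.01,0,0,0,0]])

```text
time: 16.82
ee_pos: [0.5105, -0.3001, 0.331]
ee_rot: [-0.001, 0.798, 0.602, 0.0]
ft_force: [2.0, -1.7, -2.7]
grip_width: 0.0173
gripper_force: 60.6
```

```bash
python3 st.py
```

```text
16.82 [ 0.5105 -0.3001  0.331 ] yaw 1.2927 zax [-3.0e-04  1.4e-03 -1.0e+00] F [ 2.03 -1.73 -2.7 ] M [-0.33  -0.617 -0.018] q6 -0.454 w 0.0173
```

>>> drive_tool(rows=[[-1,0.003,-0.002,-0.001,0,0,-0.13],[-1,0.004,-0.003,-0.002,0,0,-0.26],[-1,0.006,-0.004,-0.004,0,0,-0.39],[-1,0.008,-0.005,-0.006,0,0,-0.52],[-1,0.009,-0.005,-0.006,0,0,-0.64]])

```text
time: 17.23
ee_pos: [0.5116, -0.3006, 0.33]
ee_rot: [-0.001, 0.924, 0.383, -0.0]
ft_force: [1.4, -2.2, -2.5]
grip_width: 0.0168
gripper_force: 60.5
```

```bash
python3 st.py
```

```text
17.23 [ 0.5116 -0.3006  0.33  ] yaw 0.7854 zax [-0.0013  0.0016 -1.    ] F [ 1.38 -2.17 -2.48] M [-0.417 -0.344  0.047] q6 0.054 w 0.0168
```

>>> drive_tool(rows=[[-1,0.002,-0.003,-0.001,0,0,-0.13],[-1,0.003,-0.005,-0.002,0,0,-0.26],[-1,0.004,-0.007,-0.004,0,0,-0.39],[-1,0.005,-0.008,-0.006,0,0,-0.52],[-1,0.005,-0.009,-0.006,0,0,-0.64]])

```text
time: 17.65
ee_pos: [0.5122, -0.3017, 0.3291]
ee_rot: [-0.001, 0.99, 0.141, -0.001]
ft_force: [0.2, -0.5, -1.7]
grip_width: 0.0169
gripper_force: 60.7
```

```bash
python3 st.py
```

```text
17.65 [ 0.5122 -0.3017  0.3291] yaw 0.2828 zax [-0.0021  0.0024 -1.    ] F [ 0.22 -0.54 -1.7 ] M [-0.093 -0.172  0.038] q6 0.556 w 0.0169
```

>>> drive_tool(rows=[[-1,0,-0.001,-0.001,0,0,-0.13],[-1,0,-0.003,-0.003,0,0,-0.26],[-1,0,-0.004,-0.004,0,0,-0.38],[-1,0,-0.004,-0.004,0,0,-0.38]])

```text
time: 17.98
ee_pos: [0.5122, -0.3023, 0.3284]
ee_rot: [-0.001, 1.0, -0.007, -0.001]
ft_force: [0.3, 1.6, -0.7]
grip_width: 0.0171
gripper_force: 60.8
```

```bash
python3 st.py
```

```text
17.98 [ 0.5122 -0.3023  0.3284] yaw -0.014 zax [-0.0019  0.0025 -1.    ] F [ 0.3   1.57 -0.69] M [ 0.211 -0.157  0.065] q6 0.852 w 0.0171
```

>>> drive_tool(rows=[[-1,0,0.001,-0.001,0,0,-0.1],[-1,0,0.001,-0.002,0,0,-0.19],[-1,0,0.001,-0.002,0,0,-0.19]])

```text
time: 18.23
ee_pos: [0.5122, -0.3024, 0.3282]
ee_rot: [-0.001, 0.997, -0.08, -0.001]
ft_force: [0.5, 0.4, -1.1]
grip_width: 0.0169
gripper_force: 60.7
```

```bash
python3 st.py
```

```text
18.23 [ 0.5122 -0.3024  0.3282] yaw -0.1596 zax [-0.0017  0.0018 -1.    ] F [ 0.53  0.4  -1.12] M [ 0.059 -0.036 -0.015] q6 0.998 w 0.0169
```

>>> drive_tool(rows=[[-1,0,0,-0.001,0,0,-0.1],[-1,0,0,-0.002,0,0,-0.19],[-1,0,0,-0.002,0,0,-0.19]])

```text
time: 18.48
ee_pos: [0.5122, -0.3026, 0.3279]
ee_rot: [-0.001, 0.988, -0.153, -0.001]
ft_force: [-0.4, 0.2, -1.9]
grip_width: 0.0172
gripper_force: 60.6
```

```bash
python3 st.py
```

```text
18.48 [ 0.5122 -0.3026  0.3279] yaw -0.3078 zax [-0.0016  0.0014 -1.    ] F [-0.37  0.15 -1.9 ] M [ 0.032  0.141 -0.044] q6 1.146 w 0.0172
```

```bash
cat > mz.py <<'E'
from h import *
M=[];F=[]
for i in range(6):
    o=get_obs(); M.append(o["wrist_torque"]); F.append(o["ft_force"]); vision.grab_frame("wrist")
R=Rn.from_quat(np.array(o["ee_rot"])[[1,2,3,0]]).as_matrix()
print(round(o["time"],2),np.round(o["ee_pos"],4),"yaw",round(np.arctan2(R[1,0],R[0,0]),4),"F",np.round(np.mean(F,0),2),"M",np.round(np.mean(M,0),3),"Mz sd",round(np.std(M,0)[2],3))
E
python3 mz.py
```

```text
18.73 [ 0.5123 -0.3026  0.3279] yaw -0.3069 F [-0.74  0.7  -1.87] M [ 0.139  0.161 -0.018] Mz sd 0.02
```

>>> drive_tool(rows=[[-1,0,0,-0.001,0,0,-0.1],[-1,0,0,-0.002,0,0,-0.19],[-1,0,0,-0.002,0,0,-0.19]])

```text
time: 19.03
ee_pos: [0.5122, -0.3028, 0.3277]
ee_rot: [-0.0, 0.974, -0.228, -0.001]
ft_force: [-1.9, 0.7, -4.3]
grip_width: 0.0175
gripper_force: 60.4
```

```bash
python3 mz.py
```

```text
19.28 [ 0.5123 -0.3028  0.3277] yaw -0.457 F [-2.26  0.78 -4.09] M [0.162 0.461 0.016] Mz sd 0.017
```

>>> drive_tool(rows=[[-1,-0.003,0.001,-0.001,0,0,-0.1],[-1,-0.003,0.001,-0.002,0,0,-0.19],[-1,-0.003,0.001,-0.002,0,0,-0.19]])

```text
time: 19.58
ee_pos: [0.5119, -0.3028, 0.3275]
ee_rot: [-0.0, 0.954, -0.3, -0.0]
ft_force: [-2.2, -0.0, -5.4]
grip_width: 0.0172
gripper_force: 60.0
```

```bash
python3 mz.py
```

```text
19.83 [ 0.5119 -0.3028  0.3275] yaw -0.6064 F [-2.05  0.07 -6.3 ] M [-0.03   0.469  0.056] Mz sd 0.029
```

>>> drive_tool(rows=[[-1,0,0,-0.001,0,0,-0.07],[-1,0,0,-0.002,0,0,-0.13],[-1,0,0,-0.002,0,0,-0.13]])

```text
time: 20.13
ee_pos: [0.5119, -0.3028, 0.3273]
ee_rot: [0.0, 0.938, -0.348, -0.0]
ft_force: [-3.1, -0.9, -6.5]
grip_width: 0.0169
gripper_force: 59.9
```

```bash
python3 mz.py
```

```text
20.38 [ 0.5119 -0.3028  0.3274] yaw -0.7089 F [-3.22 -0.63 -7.19] M [-0.169  0.721  0.129] Mz sd 0.019
```

>>> drive_tool(rows=[[-1,-0.003,-0.001,-0.003,0,0,-0.04],[-1,-0.004,-0.001,-0.005,0,0,-0.08],[-1,-0.004,-0.001,-0.005,0,0,-0.08]])

```text
time: 20.68
ee_pos: [0.5116, -0.3029, 0.3272]
ee_rot: [-0.0, 0.926, -0.377, 0.0]
ft_force: [-2.3, 0.4, -4.1]
grip_width: 0.0175
gripper_force: 60.2
```

```bash
python3 mz.py
```

```text
20.93 [ 0.5116 -0.3029  0.3272] yaw -0.7721 F [-3.12  0.63 -4.17] M [0.073 0.698 0.149] Mz sd 0.011
```

>>> drive_tool(rows=[[-1,-0.003,0.001,-0.001,0,0,-0.05],[-1,-0.003,0.001,-0.001,0,0,-0.08],[-1,-0.003,0.001,-0.001,0,0,-0.08]])

```text
time: 21.23
ee_pos: [0.5113, -0.3029, 0.3271]
ee_rot: [0.0, 0.914, -0.406, 0.001]
ft_force: [-2.1, 0.2, -1.6]
grip_width: 0.017
gripper_force: 60.4
```

```bash
python3 mz.py
```

```text
21.48 [ 0.5113 -0.3029  0.3271] yaw -0.8352 F [-1.71 -0.01 -1.8 ] M [0.061 0.357 0.167] Mz sd 0.036
```

Torque has clearly stiffened to 0.167 N m, about +0.13 over running, so I stop here. I relieve the torque and lift out.

>>> drive_tool(rows=[[-1,0,0,0,0,0,0.06],[-1,0,0,0.08,0,0,0.06],[-1,0,0,0.18,0,0,0.06],[-1,0,0,0.3,0,0,0.06],[-1,0,0,0.3,0,0,0.06]])

```text
time: 21.95
ee_pos: [0.5122, -0.3036, 0.3765]
ee_rot: [0.001, 0.923, -0.385, 0.004]
ft_force: [1.9, -1.4, -3.5]
grip_width: 0.0173
gripper_force: 60.6
```

```bash
python3 st.py
```

```text
21.95 [ 0.5122 -0.3036  0.3765] yaw -0.7896 zax [ 0.006  -0.0048 -1.    ] F [ 1.93 -1.35 -3.54] M [-0.073 -0.128 -0.023] q6 1.626 w 0.0173
```

Key is out and held. Over to the pocket.

>>> drive_tool(rows=[[-1,-0.02,-0.22,0,0,0,0],[-1,-0.045,-0.45,0,0,0,0],[-1,-0.045,-0.535,0,0,0,0],[-1,-0.045,-0.535,0,0,0,0],[-1,-0.045,-0.535,0,0,0,0]])

```text
time: 22.37
ee_pos: [0.504, -0.3836, 0.371]
ee_rot: [-0.0, 0.923, -0.385, -0.0]
ft_force: [0.4, 1.7, -4.0]
grip_width: 0.0171
gripper_force: 60.4
```

```bash
python3 st.py
```

```text
22.37 [ 0.504  -0.3836  0.371 ] yaw -0.7909 zax [-2.0e-04  1.1e-03 -1.0e+00] F [ 0.37  1.75 -4.02] M [ 0.028 -0.002 -0.021] q6 1.524 w 0.0171
```

>>> drive_tool(rows=[[-1,0.006,0.003,-0.1,0,0,0],[-1,0.006,0.003,-0.2,0,0,0],[-1,0.006,0.003,-0.26,0,0,0],[-1,0.006,0.003,-0.32,0,0,0],[-1,0.006,0.003,-0.35,0,0,0]])

```text
time: 22.78
ee_pos: [0.5052, -0.3816, 0.3177]
ee_rot: [-0.001, 0.923, -0.384, -0.001]
ft_force: [-0.3, 1.1, -3.3]
grip_width: 0.0169
gripper_force: 60.4
```

```bash
python3 st.py
```

```text
22.78 [ 0.5052 -0.3816  0.3177] yaw -0.788 zax [-0.0013  0.0017 -1.    ] F [-0.34  1.11 -3.32] M [-0.003 -0.04  -0.031] q6 1.525 w 0.0169
```

>>> drive_tool(rows=[[-1,0,0,-0.06,0,0,0],[-1,0,0,-0.11,0,0,0],[-1,0,0,-0.15,0,0,0],[-1,0,0,-0.15,0,0,0]])

```text
time: 23.12
ee_pos: [0.5048, -0.3822, 0.295]
ee_rot: [-0.001, 0.923, -0.384, -0.001]
ft_force: [-0.2, -0.3, -4.1]
grip_width: 0.0171
gripper_force: 60.4
```

```bash
python3 st.py
```

```text
23.12 [ 0.5048 -0.3822  0.295 ] yaw -0.7886 zax [-0.0017  0.0019 -1.    ] F [-0.18 -0.27 -4.13] M [ 0.023  0.043 -0.04 ] q6 1.524 w 0.0171
```

Lower the last millimetres, then release to about 30 mm opening.

>>> drive_tool(rows=[[-1,0,0,-0.01,0,0,0],[-1,0,0,-0.02,0,0,0],[-1,0,0,-0.02,0,0,0]])

```text
time: 23.37
ee_pos: [0.5053, -0.3827, 0.2939]
ee_rot: [0.0, 0.923, -0.384, 0.0]
ft_force: [-0.5, 0.7, -4.6]
grip_width: 0.0174
gripper_force: 60.4
```

>>> drive_tool(rows=[[0,0,0,0,0,0,0],[0,0,0,0,0,0,0],[0,0,0,0,0,0,0],[0,0,0,0,0,0,0]])

```text
time: 23.7
ee_pos: [0.5054, -0.3828, 0.2946]
ee_rot: [0.0, 0.923, -0.384, 0.001]
ft_force: [0.7, 0.5, 0.3]
grip_width: 0.0427
gripper_force: 0.0
```

>>> drive_tool(rows=[[0,0,0,0.15,0,0,0],[0,0,0,0.4,0,0,0],[0,0,0,0.65,0,0,0],[0,0,0,0.65,0,0,0],[0,0,0,0.65,0,0,0]])

```text
time: 24.12
ee_pos: [0.5058, -0.3832, 0.3953]
ee_rot: [0.002, 0.923, -0.384, 0.003]
ft_force: [0.3, 0.1, -1.2]
grip_width: 0.0426
gripper_force: 0.0
```

>>> drive_tool(rows=[[0,-0.25,0.1,0,0,0,0],[0,-0.5,0.1,0,0,0,0],[0,-0.5,0.1,0,0,0,0],[0,-0.5,0.1,0,0,0,0]])

```text
time: 24.45
ee_pos: [0.4287, -0.3672, 0.3898]
ee_rot: [-0.001, 0.923, -0.385, -0.001]
ft_force: [0.5, 0.5, 0.3]
grip_width: 0.0429
gripper_force: 0.0
```

```bash
python3 st.py; python3 look.py z hex_key pocket crank_grip mug_a boss rice_jar
```

```text
24.45 [ 0.4287 -0.3672  0.3898] yaw -0.7904 zax [-0.0016  0.0021 -1.    ] F [0.45 0.46 0.31] M [-0.003 -0.057 -0.013] q6 1.443 w 0.0429
24.45 [ 0.42872198 -0.36722067  0.38975689] [-6.46070912e-04  9.22920525e-01 -3.84988295e-01 -1.14040795e-03]
hex_key {'scene': (array([326.9, 179.8]), 0.46), 'wrist': (array([216.7, 110.6]), 0.86)}
    [ 0.5072 -0.3816  0.0649] [array([0.5, 0.1]), array([-2. ,  0.1])]
pocket {'scene': (array([327.1, 170.7]), 0.78), 'side': (array([265.1, 239.7]), 0.68), 'wrist': (array([213.8, 114.1]), 0.94)}
    [ 0.5053 -0.3811  0.1012] [array([1.3, 0.8]), array([ 0.5, -0.7]), array([-4.7, -0. ])]
crank_grip {'side': (array([265.6, 180. ]), 0.45)}
mug_a {'scene': (array([352.3, 173.9]), 0.63), 'side': (array([312.4, 311.6]), 0.86)}
    [ 0.5847 -0.5687  0.0018] [array([-0.3, -0.3]), array([-0.5,  0.6])]
boss {'scene': (array([311.7, 170.2]), 0.9), 'side': (array([262.1, 220.7]), 0.69), 'wrist': (array([133.8, 184.9]), 0.61)}
    [ 0.5079 -0.3074  0.1228] [array([-0.3,  0.6]), array([ 0.3, -1.4]), array([ 4.1, -2.3])]
rice_jar {'scene': (array([176.3, 245.8]), 0.71), 'side': (array([244.2, 189.7]), 0.74)}
    [0.5033 0.2025 0.0015] [array([-1.5, -2.5]), array([-1.4,  1.8])]
```

```bash
python3 -c "
from h import *
print(job.close_job())"
```

```text
the job is handed in; nothing more can be done
None
```

I handed the job in at about 25 s of the 61 s allowed. The shaft flat is turned up, the set-screw is snug on it (about 0.13 N m above running torque), and the key is back upright in its pocket. No verdict came back, and the clamping force and final flat angle were inferred, not measured directly.

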